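# Clamp the mandrel with the T-handled hex key

### The job

Take the thick, tall T-handled hex key out of the wooden block and work it fully home, with a light push and without forcing it, into the sunken set screw on top of the mandrel stand. Only once it is seated to the bottom, turn the screw clockwise until it comes up tight against its stop. Leave the key standing in the screw, let go, and leave everything else where it is.

Things in the scene. Friction and masses are not known exactly. Their poses are not given: they have to be found in the camera images.
- key: The thick key, to be used: steel hexagonal bar, 19 mm across flats, 21.9 over corners, 120 mm long, with a black crossbar handle on top, 90 (x) x 25 (y) x 20 mm high, centred. 0.35 kg. Origin: centre of the tip's end face; z up to the handle, x along the crossbar; two of the six flats face +x and -x. It starts upright in the block, tip 10 mm above the table, at any turn.
- key_tip (a point): Centre of the key's end face (origin of key). The last 4 mm are a bevelled hexagon, narrowing from 21.9 to 13.9 mm over corners.
- key_handle (a point): Centre of the key's crossbar handle, 130 mm above its tip.
- smallkey: A shorter, thinner hex key that does not fit: 12 mm across flats, 80 mm long, crossbar 70 x 18 x 16 mm. Origin at its tip. It stands in the same block and must be left alone.
- block: Fixed wooden block 160 (x) x 64 (y) x 60 mm high, origin under its centre. The key stands in a round 23.6 mm hole, 50 mm deep, 45 mm to the block's -x; the small key in a 16 mm hole 45 mm to its +x.
- stand: Fixed dark steel mandrel stand: foot 100 x 80 mm, column, and a head 64 x 60 mm whose flat top is at 110 mm height; a round steel mandrel (29 mm thick, axis at 66 mm height) sticks out of the head 150 mm to +x and 30 mm to -x. Origin under the centre of the head, on the table.
- hole_mouth (a point): Centre of the round tapped hole in the head's top, level with that top: 25 mm across, 3 mm chamfer. The set screw's upper face lies 6 mm below; in it a hexagonal socket, 20.2 mm across flats, 16 mm deep. How the hexagon is turned differs every time and is not measured (it repeats every 60 degrees; the key drops in only within about 7 degrees).
- socket_floor (a point): Centre of the socket's floor, 22 mm below hole_mouth: the key's tip stands here when fully home (within 3 mm). While key and socket are not lined up, the key's shoulder rests on the screw's face, tip about 12 to 13 mm above this point: push there with 5 to 10 N, 20 N is too much. Nearly lined up, it may catch part-way; turned so, it drags the screw along: lift to turn it on.
- screw (a joint): Turning angle of the set screw, rad: 0 at the start, grows clockwise seen from above, hard stop (tight) at 0.90 (it can also be loosened to -1.0). Constant friction 0.15 N m: rubbing on its face does not turn it. The key has about 7 degrees of play to either side in the socket.
- punch1: Square steel punch, 120 x 13 x 13 mm, lying loose. Origin under its middle, x along it. Leave alone.
- punch2: Square steel punch, 100 x 11 x 11 mm, lying loose. Origin under its middle. Leave alone.
- punch3: Square steel punch, 110 x 14 x 14 mm, lying loose at the side. Leave alone.
- punch4: Square steel punch, 130 x 12 x 12 mm, lying loose at the side. Leave alone.
- hammer: Hammer with a wooden handle lying at the left side. Leave alone.
- gauge: Brass ring, 44 mm across, 12 mm high, at the right. Leave alone.
- pot: Dark steel pot, 80 mm across, 80 mm high, at the left. Leave alone.
Things that resemble listed ones, but are neither listed nor needed, are in the scene too. What is shaped like the key but green or orange is not meant.

How it is judged (in metres and radians):
On the way, in this order (a step that is already met when the one before it is completed fails the run):
1. the key is fully home in the screw's socket and upright, the screw not yet turned (horizontal distance between key_tip and socket_floor below 0.003 m and z of key_tip in the frame of socket_floor below 0.003 m and angle between key's own z axis and vertical below 0.1 rad and value of joint screw below 0.1 rad), for 0.2 s.
2. the screw is turned tight with the key still fully home (horizontal distance between key_tip and socket_floor below 0.003 m and z of key_tip in the frame of socket_floor below 0.003 m and angle between key's own z axis and vertical below 0.1 rad and value of joint screw above 0.8 rad), for 0.2 s.
At the end, for the whole second after the job is handed in: The key stands released and at rest in the screw, its tip within 3 mm of the socket floor in height and within 3 mm of its axis, leaning less than 0.1 rad, and the screw is turned past 0.80 rad (stop at 0.90) (all of step 2 and linear speed of key below 0.02 m/s); the robot touches nothing.
It fails at once if the screw is turned by more than 0.1 rad while the key is not fully home (tip more than 4 mm above the socket floor) (value of joint screw above 0.1 rad and z of key_tip in the frame of socket_floor above 0.004 m).
It fails at once if the key is forced against the screw's face: more than 30 N of contact in all (about a 20 N push) while it has not dropped into the socket (tip more than 11 mm above the socket floor) (contact force between key and stand above 30 N and z of key_tip in the frame of socket_floor above 0.011 m).
It fails at once if the hand or arm knocks the stand with more than 15 N (contact force between any of the fingers, the arm and stand above 15 N).
It fails at once if a bystander (punch, hammer, ring, pot or the small key) is moved by more than 20 mm (distance of any of punch1, punch2, punch3, punch4, hammer, gauge, pot, smallkey from where it was at the start of the episode above 0.02 m).
It also fails if it takes over 72 s, if anything falls off the work surface, if the arm or the gripper's body presses on something with over 40 N, if the wrist force passes 120 N, or if a joint passes its speed limit or range.

### The arm

A 6-joint arm with a two-finger parallel gripper is mounted at the origin on the work surface. World frame = base frame: x ahead of the robot, y to its left, z up, the work surface at z = 0. Lengths are in mm, angles in rad, forces in N, time in s.
With the tool pointing down it reaches from about 325 to 875 mm from the base axis. Payload 4.4 kg.
Tool frame: the origin (TCP) lies midway between the tips of the shut fingers; the grasp point (between the pads) lies 19 mm behind it; z points along the fingers, y is the line along which they close (so a half turn about z gives the same grasp; the last joint's range is limited). The gripper opens to 85 mm and grips with 20 to 120 N. Pads are 22 mm wide; open, the fingers measure 114 mm over their backs; the gripper's body (76 mm by 85 mm) begins 54 mm behind the grasp point. The pads swing forward as they close: fully open they stand 13 mm farther back than shut.
Start: joints at [-1.379, 0.207, 1.542, -0, 1.393, -0.15], TCP at [193.26, -541.551, 231.282] pointing down, gripper open.
Joint ranges: [-2.73, 2.73], [-0.86, 2.22], [0.23, 2.46], [-1.11, 4.25], [0.08, 2.63], [-2.82, 2.82]. Speed limits (rad/s): [2.79, 2.79, 3.14, 3.14, 3.14, 3.14].

### API

Orientations are given as a rotation vector (axis times angle).
In Python, from workcell import observe, eyes, r gives the robot as it stands.
- The arm moves only by the tool servo_tool, never from a script. Its argument "targets" is a list of rows, each a list of 6 numbers: the shift along the tool's x, y, z in m, then the turn, a rotation vector about the tool's x, y, z in rad. In form: [[dx, dy, dz, rx, ry, rz], ...]. A call has 1 to 10 rows; each row shifts and turns the commanded pose from where the row before left it, along the tool's axes as they then stand; what a row does not reach is not made up. A row lasts 1/8 s, in which the tool goes at most 62.5 mm and 10.7 degrees, less where a joint would pass 70% of its speed; a pose out of reach is approached as far as the arm can. A call with a gripper value outside its range is refused whole. "gripper" is the finger opening in m, from 0 to 0.0854, set as the call begins (left out, the last holds). The fingers move at their own pace and stop on an object; the grip force is fixed at half the most. Time passes only in rows, so rows that do not move let the fingers close. It gives the time, the measured TCP pose, the force, the opening and the grip force at its end, in the units of the state.
- observe(): the state, without advancing time (a new reading comes with each control period).
- eyes.camera(name): name is "scene" or "top"; returns a dict with "image" (384x512x3 uint8, red, green, blue), "fovy" (degrees; the focal length in pixels is half the picture's height over the tangent of half this angle, whatever the lens; pixels are square), "cx", "cy" (the principal point, pixels), "position" and "rotation" of the camera in the world. Camera axes: x right, y up, looking along -z (the intrinsics and any distortion apply to the point x, -y, -z); pixel columns grow to the right and rows downward; lengths in mm; the calibration is good to about 2 mm. A picture is of the moment at which its call begins. There is no depth.
- r.sign_off(): hands the job in; it is judged then, once.
Trained networks look in a picture, given as the dict that the camera call returned (one of the last four; its "shot" number tells which), for a name from the list of things; names that differ only in an ending like _2 or _b are one class to them, and where a whole thing is asked for, a point or a joint stands for the part that bears it (a point fixed in the world has none). Each returns a list of dicts, best first, with "p" (0 to 1); they miss things now and then, are a little off and sometimes report something else, mostly with a low value. They report only what shows in the picture. A call takes as long as a camera call. They do not tell look-alikes from the thing itself.
- eyes.find_in(picture, label): "point" ([column, row] in pixels, amid what is visible of it).
- eyes.place_of(picture, label): "point" ([column, row] in pixels: a listed point, or the origin of a listed thing).
The state is a dict: "t": time; "joints": joint angles; "dq": joint speeds; "tau": joint torques, N m; "tool_pos": TCP position; "tool_rot": TCP orientation; "contact_force": force on the tool from outside, world axes, zero at the start; "wrist_torque": the same for the moment, N m; "gripper_width": opening from 0.0 (shut) to 1.0 (fully open); "grip_force": force on a finger pad.
Only numpy, scipy, OpenCV 4.12 (cv2) and the standard library are available. Lean on these libraries where they do the work, as an engineer would, in place of code of your own. Each camera call takes 0.05 s, during which the arm holds its last target. There are 200 camera calls.

## Working session

There is one attempt and no reset: what is moved stays moved. The work goes in short steps, Python scripts to look and compute and a tool call to move; the robot and the scene stay as the last step left them, time stands still between calls to the robot, and variables do not carry over. Pictures are saved under pics/ and viewed, at most 10 in all, crops included, and the job is handed in when it is done.

Besides the shell and the picture viewer there is one more tool, called after "Emit:" in YAML: its name, and indented under it one key for each argument. servo_tool: Moves the arm, as the interface text tells. Its arguments: {"type":"object","properties":{"targets":{"type":"array","items":{"type":"array","items":{"type":"number"}}},"gripper":{"type":"number"}},"required":["targets"]}

```bash
mkdir -p pics; ls; cat > h.py <<'E'
import numpy as np,cv2
from workcell import observe,eyes,r
def K(c):
    h,w=c["image"].shape[:2];f=h/2/np.tan(np.radians(c["fovy"])/2)
    return f
def ray(c,p):
    f=K(c);d=np.array([(p[0]-c["cx"])/f,-(p[1]-c["cy"])/f,-1.]);R=np.array(c["rotation"]).reshape(3,3)
    return np.array(c["position"]),R@d
def atz(c,p,z):
    o,d=ray(c,p);return o+d*(z-o[2])/d[2]
def proj(c,P):
    R=np.array(c["rotation"]).reshape(3,3);q=R.T@(np.array(P,float)-c["position"]);f=K(c)
    return np.array([c["cx"]+f*q[0]/-q[2],c["cy"]-f*q[1]/-q[2]])
def tri(c1,p1,c2,p2):
    o1,d1=ray(c1,p1);o2,d2=ray(c2,p2)
    A=np.array([d1,-d2]).T;s=np.linalg.lstsq(A,o2-o1,rcond=None)[0]
    a=o1+s[0]*d1;b=o2+s[1]*d2;return (a+b)/2,np.linalg.norm(a-b)
def save(im,n): cv2.imwrite("pics/"+n,cv2.cvtColor(im,cv2.COLOR_RGB2BGR))
E
python3 - <<'E'
from h import *
np.set_printoptions(precision=1,suppress=True)
s=eyes.camera("scene");t=eyes.camera("top")
save(np.vstack([s["image"]]),"s.png");save(t["image"],"t.png")
for c in(s,t):
  print([ (k,v) for k,v in c.items() if k!="image"])
  for l in["key","key_handle","smallkey","block","stand","hole_mouth"]:
    print(l,[(np.round(d["point"],1),round(d["p"],2)) for d in eyes.place_of(c,l)[:4]])
E
```

```text
pics
[('fovy', 54.742798317511664), ('cx', 255.08351710314903), ('cy', 190.42764379467053), ('position', array([872.6, 672.7, 999.2])), ('rotation', array([0.2, 0.9, 2.5])), ('shot', 1)]
key [(array([273.9, 168.4]), 0.75), (array([194.7, 206. ]), 0.6), (array([234. , 169.3]), 0.53), (array([245.8, 151. ]), 0.53)]
key_handle [(array([246.1, 119.9]), 0.75), (array([193.3, 180.5]), 0.67), (array([278.3, 142.5]), 0.66), (array([232.4, 140.3]), 0.63)]
smallkey [(array([234.7, 141.3]), 0.48), (array([213.4, 175.1]), 0.42)]
block [(array([224.3, 174.1]), 0.65), (array([212.9, 175.9]), 0.5)]
stand [(array([256. , 250.6]), 0.76)]
hole_mouth [(array([254.8, 228.4]), 0.69), (array([234.7, 142.8]), 0.47)]
[('fovy', 57.113034839341196), ('cx', 251.78615549615787), ('cy', 196.52400790839596), ('position', array([ 296.5,   31.1, 1110.6])), ('rotation', array([ 0.2, -0.2, -1.6])), ('shot', 2)]
key [(array([315.3, 208.7]), 0.91), (array([287.3, 152.5]), 0.71), (array([305.6, 252.3]), 0.65), (array([349.3, 237. ]), 0.56)]
key_handle [(array([327.8, 202.4]), 0.87), (array([310.5, 247.4]), 0.83), (array([364.9, 233.7]), 0.78), (array([290.1, 138.2]), 0.74)]
smallkey [(array([312.2, 180.8]), 0.72)]
block [(array([318. , 194.5]), 0.97)]
stand [(array([215.1, 189.1]), 0.84), (array([371.1, 168.6]), 0.45)]
hole_mouth [(array([205.3, 176.7]), 0.64)]
```

View pictures.

```bash
sed -i 's/R=np.array(c\["rotation"\]).reshape(3,3)/R=cv2.Rodrigues(np.array(c["rotation"],float))[0]/' h.py
python3 - <<'E'
import cv2
a=cv2.imread("pics/s.png")[80:320,130:400];b=cv2.imread("pics/t.png")[90:330,150:420]
cv2.imwrite("pics/c1.png",cv2.resize(a,None,fx=2.5,fy=2.5,interpolation=cv2.INTER_CUBIC))
cv2.imwrite("pics/c2.png",cv2.resize(b,None,fx=2.5,fy=2.5,interpolation=cv2.INTER_CUBIC))
E
```

```text
(no output)
```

View pics/s.png

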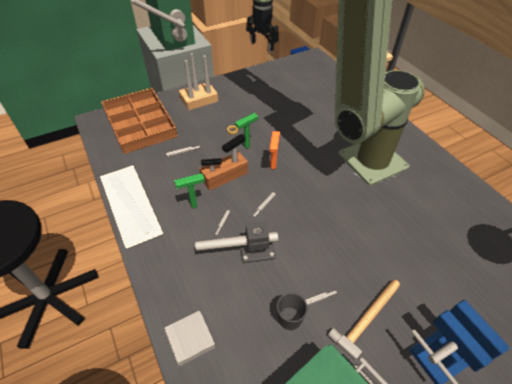

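View pics/c1.png

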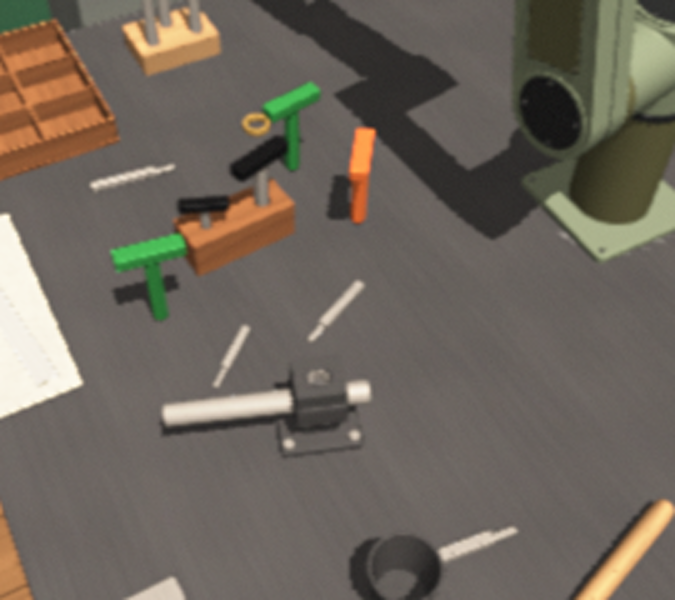

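View pics/c2.png

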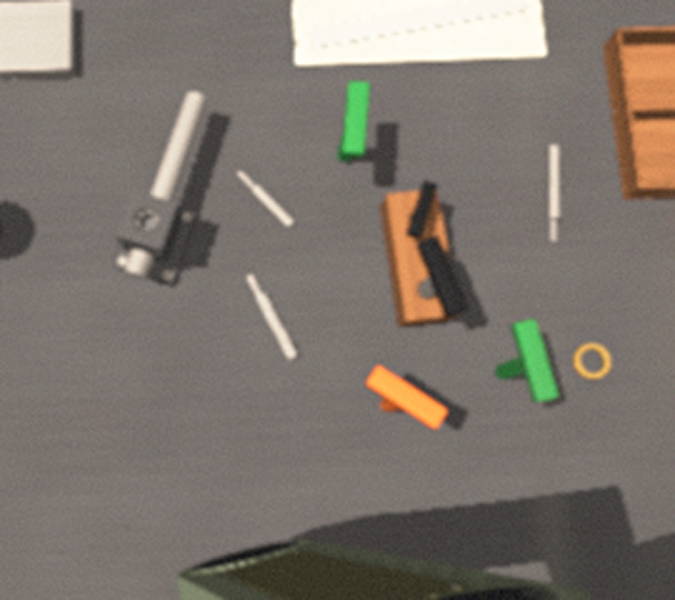

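```bash
cat > m.py <<'E'
from h import *
np.set_printoptions(precision=2,suppress=True)
from scipy.optimize import minimize
s=eyes.camera("scene");t=eyes.camera("top")
def box(c,x,y,yaw,zc,L,W,H):
    P=np.array([[a*L/2,b*W/2,d*H/2] for a in(-1,1) for b in(-1,1) for d in(-1,1)])
    R=np.array([[np.cos(yaw),-np.sin(yaw),0],[np.sin(yaw),np.cos(yaw),0],[0,0,1]])
    return np.array([proj(c,p@R.T+[x,y,zc]) for p in P])
def mask(c,ctr,rad):
    m=(c["image"].max(2)<38).astype(np.uint8)
    z=np.zeros_like(m);cv2.circle(z,tuple(int(round(v)) for v in ctr),rad,1,-1);m&=z
    n,l,st,_=cv2.connectedComponentsWithStats(m);k=1+np.argmax(st[1:,4]);return (l==k).astype(np.uint8)
def fit(cs,ms,x0,zc,L,W,H):
    S=8
    bm=[cv2.resize(m,None,fx=S,fy=S,interpolation=cv2.INTER_LINEAR) if 0 else m for m in ms]
    def cost(v):
        e=0
        for c,m in zip(cs,bm):
            hull=cv2.convexHull(((box(c,v[0],v[1],v[2],zc,L,W,H)+.5)*S).astype(np.int32))
            z=np.zeros((m.shape[0]*S,m.shape[1]*S),np.uint8);cv2.fillConvexPoly(z,hull,255)
            z=cv2.resize(z,(m.shape[1],m.shape[0]),interpolation=cv2.INTER_AREA)/255.
            e+=np.abs(z-m).sum()/m.sum()
        return e
    best=min((minimize(cost,[*x0,y],method="Nelder-Mead",options=dict(initial_simplex=[[*x0,y],[x0[0]+8,x0[1],y],[x0[0],x0[1]+8,y],[x0[0],x0[1],y+.3]])) for y in np.arange(0,3.1,.5)),key=lambda q:q.fun)
    return best
E
python3 - <<'E'
from m import *
ps,pt=(233,143),(326,200)
print("key handle tri",tri(s,ps,t,pt))
print("small",tri(s,(211,161.6),t,(319,174)))
print("hole tri",tri(s,(258,230.6),t,(208,177.2)),atz(s,(258,230.6),110),atz(t,(208,177.2),110))
for c,p in((s,ps),(t,pt)):
  m=mask(c,p,20);print(m.sum(),np.argwhere(m).mean(0)[::-1])
ms=[mask(s,ps,20),mask(t,pt,20)]
x0=atz(t,pt,140)[:2]
for cs,mm in(([s,t],ms),([s],ms[:1]),([t],ms[1:])):
  b=fit(cs,mm,x0,140,90,25,20);print(b.x,b.fun)
ims=[]
for c,ctr,hp in((s,ps,(258,231)),(t,pt,(208,177))):
  im=c["image"].copy()
  for q in(ctr,hp):
    x,y=map(int,q);ims.append(cv2.resize(im[y-19:y+19,x-19:x+19],(380,300) if 0 else (300,300),interpolation=cv2.INTER_CUBIC))
save(np.vstack([np.hstack(ims[:2]),np.hstack(ims[2:])]),"c3.png")
E
```

```text
key handle tri (array([ 489.2 , -189.81,  140.89]), np.float64(0.6282184693547731))
small (array([ 577.31, -185.3 ,   96.58]), np.float64(0.8213317257744982))
hole tri (array([575.35, 145.44, 110.13]), np.float64(4.531490773734945)) [573.72 147.02 110.  ] [577.16 144.01 110.  ]
169 [233.38 142.98]
1 [325. 206.]
[ 500.15 -201.29    2.3 ] 299.4130177514793
[ 485.92 -190.37    3.56] 0.3900220443206868
[ 500.15 -201.29    2.3 ] 298.01176470588234
```

View pics/c3.png

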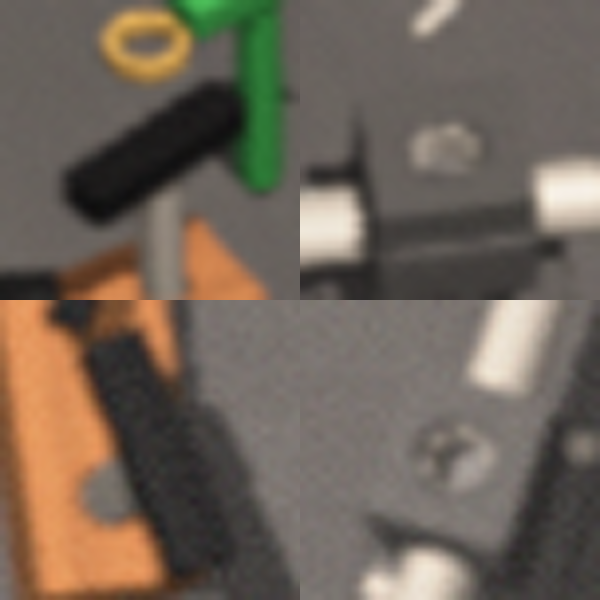

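```bash
python3 - <<'E'
from m import *
ps,pt=(233,143),(326,200)
g=t["image"].max(2);print(g[190:212:2,316:338])
msk=mask(s,ps,20)
for th in(50,56,62):
  m=(g<th).astype(np.uint8);z=np.zeros_like(m);cv2.circle(z,pt,19,1,-1);m&=z
  m[:187]=0
  m=cv2.morphologyEx(m,cv2.MORPH_OPEN,np.ones((3,3),np.uint8))
  n,l,st,_=cv2.connectedComponentsWithStats(m);k=l[200,326];m=(l==k).astype(np.uint8)
  x0=np.array([489,-190.])
  for cs,mm in(([s,t],[msk,m]),([t],[m])):
    b=fit(cs,mm,x0,140,90,25,20);print(th,m.sum(),b.x,b.fun)
E
```

```text
[[203 152  83  53  50  54  51  52  42  41  62  93 114 101  79  77 104 115
  125 123 124 123]
 [223 192 126  64  47  54  52  52  52  48  42  52  63  74  71  81 107 120
  118 124 119 121]
 [224 217 185 121  60  40  53  52  54  48  52  41  53  56  63  73  80  92
  103 116 123 122]
 [223 225 223 183 120  63  43  57  46  51  48  47  43  49  52  59  62  63
   70  92 111 122]
 [224 221 228 219 175 105  50  50  51  56  48  53  48  41  49  65  64  68
   70  73  89 110]
 [221 222 228 222 189 131  67  45  50  46  54  52  56  42  40  49  57  65
   67  65  74  91]
 [216 200 177 156 139 109  81  54  43  48  57  51  48  51  45  49  50  64
   66  67  61  74]
 [194 160 130 120 121 112  94  64  41  49  55  54  53  48  45  51  53  55
   59  70  67  68]
 [191 148 125 117 119 117 112  87  59  37  51  53  50  53  56  50  49  42
   52  60  65  72]
 [211 187 167 136 123 115 116 121 105  65  44  50  55  50  51  48  46  50
   46  51  68  68]
 [217 216 218 213 206 210 214 221 200 148  81  40  44  56  53  58  55  48
   43  49  60  67]]
50 196608 [ 485.24 -191.53    3.56] 1.3898410983450218
50 196608 [ 489.8  -292.62    4.22] 0.9981137543721915
56 212 [ 486.9  -191.43    0.41] 1.0555770817872756
56 212 [ 487.72 -191.02    0.42] 0.6504994450610433
62 263 [ 487.08 -191.75    0.39] 0.7465736896599033
62 263 [ 486.63 -193.43    3.47] 0.3320659062103929
```

```bash
python3 - <<'E'
from h import *
np.set_printoptions(precision=3,suppress=True)
o=observe();R=cv2.Rodrigues(np.array(o["tool_rot"],float))[0];print(o["t"],o["tool_pos"],R,o["contact_force"],o["gripper_width"],o["joints"])
a=np.arctan2(R[1,0],R[0,0]);print("toolx yaw",a)
for y in(.40,.40+np.pi,.4-np.pi):
  d=(y-a+np.pi)%(2*np.pi)-np.pi; j6=-.15+(-.374+1.379)-d
  print(y,d,"J6 at key",j6, "at stand same yaw",j6+.62)
print(R.T@(np.array([487.5,-191,231.3])-o["tool_pos"]))
E
```

```text
0.9 [ 193.243 -541.545  231.265] [[ 0.942  0.336 -0.   ]
 [ 0.336 -0.942  0.   ]
 [ 0.    -0.    -1.   ]] [ 0.434 -0.529 -0.997] 0.998522573778085 [-1.379  0.207  1.542 -0.     1.394 -0.151]
toolx yaw 0.3428036041918738
0.4 0.05719639580812608 J6 at key 0.7978036041918738 at stand same yaw 1.4178036041918738
3.541592653589793 -3.084396257781667 J6 at key 3.939396257781667 at stand same yaw 4.559396257781667
-2.741592653589793 -3.084396257781667 J6 at key 3.939396257781667 at stand same yaw 4.559396257781667
[ 394.964 -231.241   -0.018]
```

Emit:
servo_tool:
  targets:
    - [0.0395,-0.0231,0,0,0,0]
    - [0.0395,-0.0231,0,0,0,0]
    - [0.0395,-0.0231,0,0,0,0]
    - [0.0395,-0.0231,0,0,0,0]
    - [0.0395,-0.0231,0,0,0,0]
    - [0.0395,-0.0231,0,0,0,0]
    - [0.0395,-0.0231,0,0,0,0]
    - [0.0395,-0.0231,0,0,0,0]
    - [0.0395,-0.0231,0,0,0,0]
    - [0.0395,-0.0231,0,0,0,-0.057]
  gripper: 0.0854

```text
t: 2.15
tool_pos: [488.5, -190.0, 231.5]
tool_rot: [3.078, 0.626, 0.001]
contact_force: [0.2, -0.5, -0.0]
gripper_width: 0.999
grip_force: 0.0
```

```bash
python3 - <<'E'
from m import *
o=observe();R=cv2.Rodrigues(np.array(o["tool_rot"],float))[0];print(o["t"],o["tool_pos"],np.arctan2(R[1,0],R[0,0]),o["joints"])
ims=[]
for c in(s,t):
  im=c["image"].copy()
  for z in(140,):
    h=cv2.convexHull(box(c,487.5,-191,.4,z,90,25,20).astype(np.float32))
  x,y=map(int,proj(c,[487.5,-191,160]))
  im=cv2.resize(im[y-40:y+40,x-40:x+40],(400,400),interpolation=cv2.INTER_CUBIC)
  cv2.polylines(im,[((h-[x-40,y-40]+.5)*5).astype(np.int32)],True,(0,255,255),1);ims.append(im)
save(np.hstack(ims),"c4.png")
E
```

```text
2.25 [ 489.74 -187.99  231.44] 0.40553282130771634 [-0.53  0.1   1.66  0.    1.38  0.63]
```

View pics/c4.png

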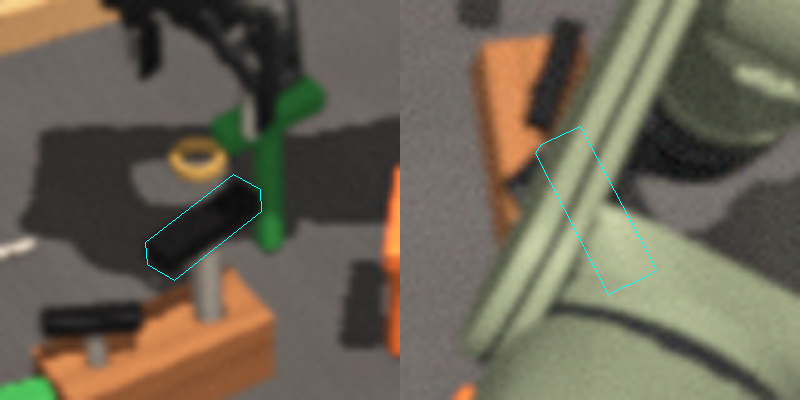

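Emit:
servo_tool:
  targets:
    - [0,0,0,0,0,0]
    - [0,0,0.02,0,0,0]
    - [0,0,0.03,0,0,0]
    - [0,0,0.03,0,0,0]
    - [0,0,0.02,0,0,0]
    - [0,0,0.009,0,0,0]
    - [0,0,0,0,0,0]
    - [0,0,0,0,0,0]

```text
t: 3.25
tool_pos: [488.2, -192.0, 123.4]
tool_rot: [3.078, 0.623, 0.002]
contact_force: [-0.1, -0.6, 0.2]
gripper_width: 1.0
grip_force: 0.0
```

```bash
python3 - <<'E'
from m import *
o=observe();R=cv2.Rodrigues(np.array(o["tool_rot"],float))[0];print(o["t"],o["tool_pos"],R.T@(np.array([487.5,-191,122])-o["tool_pos"]),np.arctan2(R[1,0],R[0,0]),o["contact_force"])
E
```

```text
3.35 [ 488.39 -191.81  123.48] [-0.51 -1.09  1.48] 0.3996146531141838 [-0.56  0.03 -0.1 ]
```

Positioned within about 1 mm, so I close now.

Emit:
servo_tool:
  targets:
    - [0,0,0.001,0,0,0]
    - [0,0,0,0,0,0]
    - [0,0,0,0,0,0]
    - [0,0,0,0,0,0]
    - [0,0,0,0,0,0]
    - [0,0,0,0,0,0]
    - [0,0,0,0,0,0]
    - [0,0,0,0,0,0]
  gripper: 0.0

```text
t: 4.35
tool_pos: [487.8, -191.3, 121.5]
tool_rot: [3.079, 0.624, 0.0]
contact_force: [-0.7, -0.2, 3.5]
gripper_width: 0.282
grip_force: 58.2
```

Emit:
servo_tool:
  targets:
    - [0,0,-0.01,0,0,0]
    - [0,0,-0.01,0,0,0]
    - [0,0,-0.015,0,0,0]
    - [0,0,-0.02,0,0,0]
    - [0,0,-0.02,0,0,0]
    - [0,0,-0.02,0,0,0]
    - [0,0,-0.02,0,0,0]
    - [0,0,-0.02,0,0,0]
    - [0,0,-0.01,0,0,0]
    - [0,0,0,0,0,0]

```text
t: 5.6
tool_pos: [488.0, -191.4, 267.3]
tool_rot: [3.078, 0.624, 0.002]
contact_force: [-0.6, -0.4, -3.3]
gripper_width: 0.286
grip_force: 58.2
```

```bash
python3 - <<'E'
from m import *
o=observe();R=cv2.Rodrigues(np.array(o["tool_rot"],float))[0];p=np.array(o["tool_pos"]);print(o["t"],p,R.T@(np.array([575.5,145.5,p[2]])-p),np.arctan2(R[1,0],R[0,0]),o["contact_force"],o["joints"])
print(tri(s,(258,230.6),t,(208,177.2)))
# where would the tip show
tip=p+[0,0,-111];print(tip,proj(s,tip),proj(t,tip))
x,y=map(int,proj(s,tip));save(cv2.resize(s["image"][y-60:y+40,x-50:x+50],(500,500),interpolation=cv2.INTER_CUBIC),"c5.png")
E
```

```text
5.7 [ 487.14 -190.9   265.56] [ 212.33 -275.48    0.17] 0.39979743572936866 [ 0.17 -0.29 -3.32] [-0.54  0.07  1.62  0.    1.45  0.63]
(array([575.35, 145.44, 110.13]), np.float64(4.531490773734945))
[ 487.14 -190.9   154.56] [233.35 139.64] [327.56 199.62]
```

View pics/c5.png

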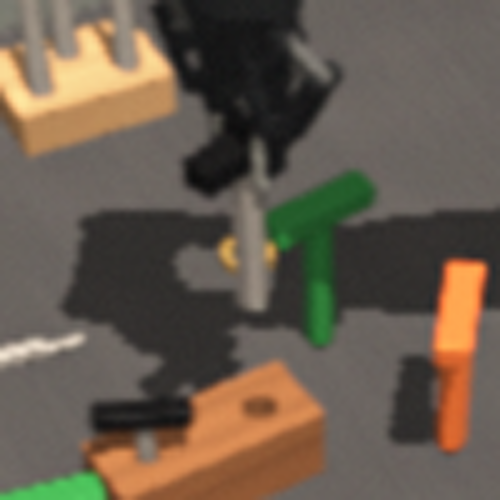

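Emit:
servo_tool:
  targets:
    - [0.012,-0.0155,0,0,0,0]
    - [0.024,-0.031,0,0,0,0]
    - [0.025,-0.0325,0,0,0,0]
    - [0.025,-0.0325,0,0,0,0]
    - [0.025,-0.0325,0,0,0,0]
    - [0.025,-0.0325,0,0,0,0]
    - [0.025,-0.0325,0,0,0,0]
    - [0.025,-0.0325,0,0,0,0]
    - [0.018,-0.0235,0,0,0,0]
    - [0.008,-0.0105,0,0,0,0]

```text
t: 6.95
tool_pos: [574.9, 147.6, 265.2]
tool_rot: [-3.077, -0.628, 0.003]
contact_force: [0.5, 0.0, -2.3]
gripper_width: 0.282
grip_force: 58.2
```

Emit:
servo_tool:
  targets:
    - [0,0,0,0,0,0]
    - [0,0,0,0,0,0]
    - [0,0,0,0,0,0]

```text
t: 7.32
tool_pos: [575.6, 143.9, 266.3]
tool_rot: [3.079, 0.621, -0.0]
contact_force: [-0.1, -0.8, -2.8]
gripper_width: 0.285
grip_force: 58.2
```

```bash
python3 - <<'E'
from m import *
o=observe();R=cv2.Rodrigues(np.array(o["tool_rot"],float))[0];p=np.array(o["tool_pos"]);print(o["t"],p,np.arctan2(R[1,0],R[0,0]),o["contact_force"],o["joints"])
tip=p+[0,0,-111.5];print(tip,proj(s,tip),proj(t,tip),proj(s,[575.5,145.5,110]))
ims=[]
for c in(s,t):
  x,y=map(int,proj(c,[575,145,150]));ims.append(cv2.resize(c["image"][y-40:y+40,x-40:x+40],(400,400),interpolation=cv2.INTER_CUBIC));print(x-40,y-40)
save(np.hstack(ims),"c6.png")
E
```

```text
7.425 [575.69 144.14 266.43] 0.398363497950368 [ 0.46  0.28 -2.81] [ 0.1   0.22  1.45 -0.    1.47  1.27]
[575.69 144.14 154.93] [257.14 221.02] [206.09 173.45] [257.21 230.45]
217 182
166 134
```

View pics/c6.png

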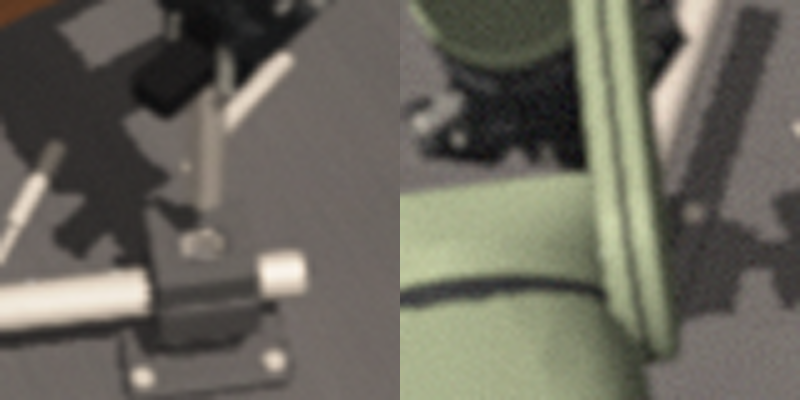

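Emit:
servo_tool:
  targets:
    - [0.0012,0.0005,0.005,0,0,0]
    - [0,0,0.01,0,0,0]
    - [0,0,0.01,0,0,0]
    - [0,0,0.01,0,0,0]
    - [0,0,0.006,0,0,0]
    - [0,0,0,0,0,0]
    - [0,0,0,0,0,0]

```text
t: 8.3
tool_pos: [577.3, 145.1, 225.7]
tool_rot: [3.079, 0.624, 0.001]
contact_force: [-0.3, 0.0, -2.5]
gripper_width: 0.285
grip_force: 58.2
```

Emit:
servo_tool:
  targets:
    - [0,0,0.003,0,0,0]
    - [0,0,0.002,0,0,0]
    - [0,0,0,0,0,0]

```text
t: 8.68
tool_pos: [576.8, 145.0, 220.0]
tool_rot: [-3.079, -0.624, 0.001]
contact_force: [-0.1, 0.6, -2.9]
gripper_width: 0.28
grip_force: 58.2
```

Emit:
servo_tool:
  targets:
    - [0,0,0.002,0,0,0]
    - [0,0,0.002,0,0,0]
    - [0,0,0.001,0,0,0]
    - [0,0,0,0,0,0]

```text
t: 9.18
tool_pos: [576.6, 144.9, 214.7]
tool_rot: [3.079, 0.624, -0.002]
contact_force: [-0.4, -1.3, -2.0]
gripper_width: 0.284
grip_force: 58.3
```

Emit:
servo_tool:
  targets:
    - [0,0,0.002,0,0,0]
    - [0,0,0.001,0,0,0]
    - [0,0,0,0,0,0]

```text
t: 9.55
tool_pos: [577.0, 145.0, 212.7]
tool_rot: [3.079, 0.624, 0.0]
contact_force: [-1.7, -0.6, 1.4]
gripper_width: 0.284
grip_force: 58.6
```

Emit:
servo_tool:
  targets:
    - [0,0,0.001,0,0,0]
    - [0,0,0,0,0,0]
    - [0,0,0,0,0,0]

```text
t: 9.93
tool_pos: [577.4, 145.1, 212.3]
tool_rot: [3.079, 0.624, 0.002]
contact_force: [-2.2, -0.8, 5.4]
gripper_width: 0.284
grip_force: 59.0
```

Emit:
servo_tool:
  targets:
    - [-0.0004,-0.0002,0,0,0,-0.06]
    - [0,0,0,0,0,-0.06]
    - [0,0,0,0,0,0]

```text
t: 10.3
tool_pos: [577.3, 144.7, 212.1]
tool_rot: [3.035, 0.806, 0.003]
contact_force: [-0.6, -2.7, 4.9]
gripper_width: 0.281
grip_force: 59.2
```

Emit:
servo_tool:
  targets:
    - [0,0,0,0,0,-0.06]
    - [0,0,0,0,0,-0.06]
    - [0,0,0,0,0,0]

```text
t: 10.68
tool_pos: [577.1, 144.5, 211.5]
tool_rot: [2.982, 0.985, 0.002]
contact_force: [-0.3, -2.9, 3.4]
gripper_width: 0.286
grip_force: 59.1
```

Emit:
servo_tool:
  targets:
    - [-0.0003,0.0004,0.001,0,0,-0.05]
    - [0,0,0,0,0,0]
    - [0,0,0,0,0,0]

```text
t: 11.05
tool_pos: [576.2, 144.4, 209.2]
tool_rot: [2.957, 1.06, -0.002]
contact_force: [-0.2, -2.7, -2.7]
gripper_width: 0.283
grip_force: 58.4
```

Emit:
servo_tool:
  targets:
    - [0,0,0,0,0,-0.06]
    - [0,0,0,0,0,0]

```text
t: 11.3
tool_pos: [576.2, 144.4, 209.3]
tool_rot: [2.924, 1.148, -0.002]
contact_force: [0.6, -3.2, -3.5]
gripper_width: 0.282
grip_force: 58.5
```

Emit:
servo_tool:
  targets:
    - [-0.0002,0.0003,0.002,0,0,0]
    - [0,0,0.002,0,0,0]
    - [0,0,0,0,0,0]

```text
t: 11.68
tool_pos: [576.3, 144.2, 205.9]
tool_rot: [-2.923, -1.15, 0.001]
contact_force: [-0.2, -3.2, -2.4]
gripper_width: 0.282
grip_force: 58.5
```

Emit:
servo_tool:
  targets:
    - [0,0,0.002,0,0,0]
    - [0,0,0.001,0,0,0]
    - [0,0,0,0,0,0]

```text
t: 12.05
tool_pos: [576.4, 144.2, 203.1]
tool_rot: [-2.923, -1.15, 0.001]
contact_force: [-0.1, -2.8, -1.8]
gripper_width: 0.281
grip_force: 58.6
```

Sliding in freely. Continue to the floor (TCP about 199.5).

Emit:
servo_tool:
  targets:
    - [0,0,0.002,0,0,0]
    - [0,0,0.001,0,0,0]
    - [0,0,0,0,0,0]

```text
t: 12.42
tool_pos: [576.5, 144.2, 200.1]
tool_rot: [-2.923, -1.15, 0.001]
contact_force: [0.2, -3.0, -1.7]
gripper_width: 0.283
grip_force: 58.6
```

Emit:
servo_tool:
  targets:
    - [-0.0003,0.0003,0.001,0,0,0]
    - [0,0,0,0,0,0]
    - [0,0,0.001,0,0,0]
    - [0,0,0,0,0,0]

```text
t: 12.92
tool_pos: [576.8, 144.1, 199.6]
tool_rot: [-2.923, -1.15, -0.002]
contact_force: [-2.9, -2.7, 4.9]
gripper_width: 0.28
grip_force: 59.1
```

Emit:
servo_tool:
  targets:
    - [0,0,0,0,0,0]
    - [0,0,0,0,0,0]
    - [0,0,0,0,0,0.06]
    - [0,0,0,0,0,0.06]
    - [0,0,0,0,0,0.06]
    - [0,0,0,0,0,0.06]
    - [0,0,0,0,0,0.06]
    - [0,0,0,0,0,0.06]
    - [0,0,0,0,0,0]

```text
t: 14.05
tool_pos: [577.0, 143.9, 199.5]
tool_rot: [3.082, 0.609, 0.002]
contact_force: [-2.5, -3.2, 5.1]
gripper_width: 0.286
grip_force: 59.9
```

```bash
cat > st.py <<'E'
from h import *
np.set_printoptions(precision=2,suppress=True)
o=observe();R=cv2.Rodrigues(np.array(o["tool_rot"],float))[0];print(o["t"],o["tool_pos"],"yaw",np.arctan2(R[1,0],R[0,0]),o["contact_force"],o["wrist_torque"],o["joints"])
E
python3 st.py
```

```text
14.05 [577.   143.86 199.54] yaw 0.3903769451223087 [-2.45 -3.19  5.09] [-0.7   0.69  0.11] [ 0.1   0.27  1.53 -0.    1.34  1.28]
```

Emit:
servo_tool:
  targets:
    - [0,0,0,0,0,0.06]
    - [0,0,0,0,0,0.06]
    - [0,0,0,0,0,0.06]
    - [0,0,0,0,0,0.06]
    - [0,0,0,0,0,0.06]
    - [0,0,0,0,0,0.06]
    - [0,0,0,0,0,0.06]
    - [0,0,0,0,0,0.06]
    - [0,0,0,0,0,0]

```text
t: 15.18
tool_pos: [577.0, 144.0, 199.6]
tool_rot: [-3.138, 0.141, -0.002]
contact_force: [-2.4, -2.7, 4.0]
gripper_width: 0.282
grip_force: 59.9
```

```bash
python3 st.py
```

```text
15.175 [577.02 144.03 199.57] yaw -0.08954976923839775 [-2.38 -2.73  4.03] [-0.55  0.66  0.05] [0.1  0.27 1.53 0.   1.34 1.76]
```

Emit:
servo_tool:
  targets:
    - [0,0,0,0,0,0.05]
    - [0,0,0,0,0,0.05]
    - [0,0,0,0,0,0]

```text
t: 15.55
tool_pos: [577.0, 144.1, 199.5]
tool_rot: [-3.127, 0.297, -0.002]
contact_force: [-2.9, -2.2, 5.6]
gripper_width: 0.282
grip_force: 59.9
```

```bash
python3 st.py
```

```text
15.55 [576.99 144.08 199.52] yaw -0.18942007895368912 [-2.85 -2.17  5.56] [-0.63  0.63  0.11] [0.1  0.27 1.53 0.   1.34 1.86]
```

Emit:
servo_tool:
  targets:
    - [0,0,0,0,0,0.04]
    - [0,0,0,0,0,0.04]
    - [0,0,0,0,0,0]

```text
t: 15.92
tool_pos: [577.0, 144.1, 199.5]
tool_rot: [-3.112, 0.422, -0.002]
contact_force: [-2.3, -2.4, 4.3]
gripper_width: 0.288
grip_force: 59.9
```

```bash
python3 st.py
```

```text
15.925 [577.03 144.1  199.55] yaw -0.2693848093101252 [-2.33 -2.43  4.27] [-0.51  0.64  0.11] [0.1  0.27 1.53 0.   1.34 1.94]
```

Emit:
servo_tool:
  targets:
    - [0,0,0,0,0,0.04]
    - [0,0,0,0,0,0.04]
    - [0,0,0,0,0,0]

```text
t: 16.3
tool_pos: [577.1, 144.2, 199.6]
tool_rot: [-3.093, 0.546, -0.002]
contact_force: [-2.7, -0.9, 4.6]
gripper_width: 0.282
grip_force: 59.9
```

```bash
python3 st.py
```

```text
16.3 [577.08 144.15 199.55] yaw -0.34936705859732387 [-2.71 -0.87  4.59] [-0.49  0.66  0.13] [0.1  0.27 1.53 0.   1.34 2.02]
```

Emit:
servo_tool:
  targets:
    - [0,0,0,0,0,0.04]
    - [0,0,0,0,0,0.04]
    - [0,0,0,0,0,0]

```text
t: 16.68
tool_pos: [577.0, 144.2, 199.5]
tool_rot: [-3.069, 0.669, -0.002]
contact_force: [-2.0, -2.5, 6.4]
gripper_width: 0.282
grip_force: 59.8
```

```bash
python3 st.py
```

```text
16.675 [577.03 144.18 199.54] yaw -0.4290278170658248 [-2.   -2.49  6.4 ] [-0.49  0.67  0.24] [0.1  0.27 1.53 0.   1.34 2.1 ]
```

Emit:
servo_tool:
  targets:
    - [0,0,0,0,0,0.03]
    - [0,0,0,0,0,0.03]
    - [0,0,0,0,0,0]

```text
t: 17.05
tool_pos: [577.1, 144.2, 199.6]
tool_rot: [-3.048, 0.759, -0.002]
contact_force: [-1.9, -1.8, 6.2]
gripper_width: 0.283
grip_force: 59.8
```

```bash
python3 st.py
```

```text
17.05 [577.08 144.21 199.56] yaw -0.48848192821953196 [-1.86 -1.82  6.22] [-0.52  0.63  0.39] [0.1  0.27 1.53 0.   1.34 2.16]
```

Emit:
servo_tool:
  targets:
    - [0,0,0,0,0,0.04]
    - [0,0,0,0,0,0.04]
    - [0,0,0,0,0,0]

```text
t: 17.42
tool_pos: [577.1, 144.3, 199.5]
tool_rot: [-3.015, 0.88, -0.002]
contact_force: [-2.9, -2.3, 5.0]
gripper_width: 0.281
grip_force: 59.7
```

```bash
python3 st.py
```

```text
17.425 [577.06 144.27 199.54] yaw -0.5677419640117696 [-2.87 -2.31  4.99] [-0.54  0.55  0.55] [0.1  0.27 1.53 0.   1.34 2.24]
```

Emit:
servo_tool:
  targets:
    - [0,0,-0.001,0,0,-0.08]
    - [0,0,0,0,0,-0.04]
    - [0,0,0,0,0,0]

```text
t: 17.8
tool_pos: [576.9, 144.2, 199.6]
tool_rot: [-3.061, 0.701, -0.001]
contact_force: [-0.8, -1.6, 1.5]
gripper_width: 0.283
grip_force: 59.6
```

Emit:
servo_tool:
  targets:
    - [0,0,0,0,0,0]
    - [0,0,0,0,0,0]
    - [0,0,0,0,0,0]
    - [0,0,0,0,0,0]
    - [0,0,0,0,0,0]
    - [0,0,0,0,0,0]
    - [0,0,0,0,0,0]
    - [0,0,0,0,0,0]
  gripper: 0.0854

```text
t: 18.8
tool_pos: [576.6, 143.8, 199.3]
tool_rot: [-3.062, 0.701, -0.0]
contact_force: [0.1, 0.2, 1.0]
gripper_width: 0.998
grip_force: 0.0
```

```bash
python3 st.py
```

```text
18.8 [576.58 143.81 199.28] yaw -0.4502221594323067 [0.14 0.17 1.04] [-0.06 -0.    0.02] [0.1  0.27 1.53 0.   1.34 2.12]
```

Emit:
servo_tool:
  targets:
    - [0,0,-0.005,0,0,0]
    - [0,0,-0.015,0,0,0]
    - [0,0,-0.025,0,0,0]
    - [0,0,-0.03,0,0,0]
    - [0,0,-0.03,0,0,0]
    - [0,0,-0.025,0,0,0]
    - [0,0,0,0,0,0]

```text
t: 19.68
tool_pos: [578.2, 144.0, 333.5]
tool_rot: [-3.06, 0.701, -0.011]
contact_force: [-0.1, -0.1, 0.3]
gripper_width: 1.001
grip_force: 0.0
```

```bash
python3 st.py; python3 - <<'E'
from m import *
x,y=map(int,proj(s,[577,144,170]))
save(cv2.resize(s["image"][y-50:y+50,x-50:x+50],(500,500),interpolation=cv2.INTER_CUBIC),"c7.png")
hp=proj(s,[577,144,218]);m=mask(s,hp,20);print(hp,m.sum());b=fit([s],[m],[577,144],218,90,25,20);print(b.x,b.fun)
E
```

```text
19.675 [578.22 144.03 333.51] yaw -0.4501656128357211 [-0.1  -0.07  0.26] [ 0.04 -0.02 -0.05] [ 0.1   0.19  1.35 -0.    1.59  2.12]
[257.01 207.31] 281
[577.04 141.68   2.7 ] 0.46368013397529834
```

View pics/c7.png

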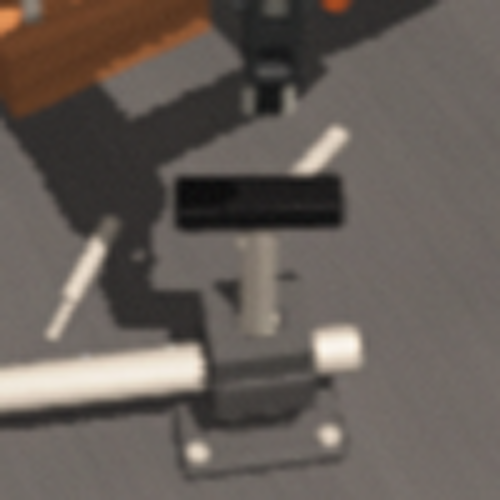

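```bash
python3 -c "
from h import *
print(r.sign_off())"
```

```text
the job is handed in; nothing more can be done
None
```

I seated the thick key to the socket floor, turned the screw clockwise until it tightened against its stop, left the key standing upright and released, and handed the job in at about 20 s of the 72 s. No verdict was returned; the screw angle (at or near the 0.90 rad stop) is inferred from the torque rise and key turn.

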